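Fit the new light tube in the tracing box

TASK

Fit the new light tube in the open lamp tray: take it out of its cardboard cradle and press it sideways, gently, into the two spring clips while its plug is still clear of the end socket, and then slide it along the clips until the plug is fully home and the tube's shoulder is up against the socket. The tube is glass and the socket sits on a soft mount, so push no harder than needed, leave it held by the clips alone, and do not disturb the other things on the desk.

Things in the scene. Friction and masses are not known exactly. Their poses are not given: they have to be found in the camera images.
- tube: New light tube: straight white glass with aluminium end caps, 20 mm diameter, 180 mm long, 60 to 130 g, plus a narrow grey plug (12 mm diameter, 14 mm long) on one end. Origin at mid-length on the axis; x runs along it to the plug; roll about x is of no matter. Starts level in the cradle. The glass breaks if it bears on the lamp (clips, tray and socket together) with over 50 N.
- plug_end (a point): Point on the tube's axis at the shoulder where the plug begins, 90 mm from its origin in +x.
- tail_end (a point): Point on the tube's axis at the plain end, 90 mm from its origin in -x.
- lamp: Open lamp tray of a tracing light box, fixed: white base plate 286 x 112 mm, 8 mm thick, its rim 4 mm wide and 20 mm high. Origin on the desk under the middle between its two clips; x along the tray to the black end socket (roughly away from the robot), z up. Nothing stands between the clips.
- clip_far (a point): Centre of the steel C-shaped spring clip nearer the socket, 56 mm from the seat point in +x, on the seated tube's axis, lamp's axes. Clip 12 mm long in x, open upwards: flared mouth 25 mm wide at the top, 60 mm above the desk, narrowing to a 17 mm throat 51 mm above the desk. Each clip stands on an 18 mm wide pillar.
- clip_near (a point): Centre of the other, equal clip, 56 mm from the seat point in -x. Pressing the tube straight down into both clips together takes about 8 to 16 N in all; then it snaps down the last 5 mm or so onto a firm bottom.
- seat (a point): Point on the axis of a seated tube, midway between the clips, 45 mm above the desk, lamp's axes. A seated tube lies along this x axis, plug towards +x; sliding it along the clips takes about 3 to 10 N (more if the hand drags it sideways or down).
- socket (a joint): Black end socket, 34 mm wide, top 62 mm above the desk, on a rubber buffer: how far it is pushed back along +x, 0 m at rest, 4 N per mm; past 0.003 m (12 N) the mount is spoilt. Where its face rests differs from lamp to lamp and is not measured: 83 to 97 mm from the seat point in +x. Once let go, the tube is pushed back a little with it; no harm.
- contact (a joint): Light spring plate (under 1 N) in the socket's 16 mm square hole, which is centred on the seated tube's axis. It rests 8 mm behind the socket's face: 0 m untouched, 0.006 m with the plug fully in and the tube's shoulder on the face.
- cradle: Cardboard packing cradle, base 170 x 60 mm, fixed on the desk; origin on the desk under its middle. Two V-notched blocks, 14 mm long in x at x = -66 and +66 mm, carry the tube level along the cradle's x axis with its axis 42 mm above the desk. The tube's middle is free from below and the sides; the base is 5 mm thick. Blocks are 46 mm wide and 35 to 43 mm high.
- eraser: Bystander: white eraser lying flat, 45 x 22 x 12 mm, on the strip between tray and cradle; origin under its centre.
- tape: Bystander: roll of paper tape lying flat on the robot's side, 60 mm across, 22 mm high; origin under its centre.
- ink: Bystander: small amber ink bottle, 48 mm across, 85 mm high, on the far side; origin under its centre.
- paint_jar: Bystander: glass paint jar, 64 mm across, 70 mm high, on the far side; origin under its centre.
- pencil_cup: Bystander: red cup of pencils at the left, 80 mm across, 180 mm high with pencils; origin under its centre.
- sketchbook: Bystander: closed sketchbook at the right, 210 x 150 x 14 mm; origin under its centre.
- brush_tube: Bystander: aluminium brush case standing upright on the far side, 32 mm across, 150 mm high; origin under its centre.

How it is judged:
By the outcome, as a careful person would: the job done as asked, in the order asked, and still so for the second after the job is handed in, with the robot touching nothing.
It also fails if it takes over 67 s, if anything falls off the work surface, if the arm or the gripper's body presses on something with over 40 N, if the wrist force passes 120 N, or if a joint passes its speed limit or range.

ROBOT

A 6-joint arm with a two-finger parallel gripper is mounted at the origin on the work surface. World frame = base frame: x ahead of the robot, y to its left, z up, the work surface at z = 0. Lengths are in m, angles in rad, forces in N, time in s.
With the tool pointing down it reaches from about 0.3 to 0.85 m from the base axis. Payload 5.4 kg.
Tool frame: the origin (TCP) lies midway between the tips of the shut fingers; the grasp point (between the pads) lies 19 mm behind it (manip.grip_point_offset is the z of the grasp point in the tool frame, in m); z points along the fingers, y is the line along which they close (so a half turn about z gives the same grasp; the last joint's range is limited). The gripper opens to 85 mm and grips with 20 to 120 N. Pads are 22 mm wide; open, the fingers measure 114 mm over their backs; the gripper's body (76 mm by 85 mm) begins 54 mm behind the grasp point. The pads swing forward as they close: fully open they stand 13 mm farther back than shut.
Start: joints at [-1.524, 0.158, 1.597, -0, 1.386, -0.21], TCP at [0.146, -0.556, 0.231] pointing down, gripper open.
Joint ranges: [-2.91, 2.91], [-0.94, 2.29], [0.18, 2.7], [-1.29, 4.43], [0.17, 2.64], [-3, 3]. Speed limits (rad/s): [2.57, 2.57, 3.14, 3.14, 3.14, 3.14].

INTERFACE

Orientations are given as a rotation vector (axis times angle).
In Python, from plant import manip gives the robot as it stands. Calls block until the motion is done:
- manip.movep(position, orientation): joint-space move of the TCP to a pose.
- manip.line_to(position, v=0.15, ori=None, until_force=None): straight line of the TCP; ori=None keeps the orientation; v is the mean speed in m/s. With until_force (N) it stops when the force on the tool has changed by that much, and returns True; else False.
- manip.move_j(angles): joint-space move.
- manip.command_gripper(opening, strength=None): finger opening in m; strength is the grip in N (None keeps the last); returns when the fingers have stopped.
- manip.pause(seconds).
- manip.inverse_kinematics(position, orientation): joint angles nearest the present ones, or None.
- manip.observe(): the state.
- manip.capture(name): name is "scene" or "side" or "wrist"; returns the picture (384x512x3 uint8, red, green, blue); there is no depth.
- manip.calibration(name): a dict with "vfov" (degrees; the focal length in pixels is half the picture's height over the tangent of half this angle, whatever the lens; pixels are square), "cx", "cy" (the principal point, pixels), "world_to_cam" (4x4, takes a point from world to camera coordinates); the wrist camera has in their place "tool_from_camera" (4x4, takes a point from camera to tool coordinates, whose origin is the TCP and whose axes are the flange's). Camera axes: x right, y up, looking along -z (the intrinsics and any distortion apply to the point x, -y, -z); pixel columns grow to the right and rows downward; lengths in m; the calibration is good to about 2 mm. The wrist camera is an equidistant fisheye: a pixel r from the principal point sees the ray r / f radians off the axis. A picture is of the moment at which its call begins: read the wrist's pose just before it. calibration takes no time and is no camera call.
A pose or a line that the arm cannot do raises manip.MotionError and nothing moves.
- manip.sign_off(): hands the job in; it is judged then, once.
The state is a dict: "clock": time; "joint_pos": joint angles; "qvel": joint speeds; "tau": joint torques, N m; "ee_pos": TCP position; "tcp_rot": TCP orientation; "wrist_force": force on the tool from outside, world axes, zero at the start; "moment": the same for the moment, N m; "grip_width": finger opening in m; "finger_force": force on a finger pad.
Only numpy, scipy, OpenCV 4.12 (cv2) and the standard library are available. Lean on these libraries where they do the work, as an engineer would, in place of code of your own. Each camera call takes 0.05 s, during which the arm holds its last target. There are 200 camera calls.

## Working session

There is one attempt and no reset: what is moved stays moved. The work goes in short steps, each a Python script; the robot and the scene stay as the last script left them, time stands still between calls to the robot, and variables do not carry over. Pictures are saved under pics/ and viewed, at most 10 in all, crops included, and the job is handed in when it is done.

```bash
mkdir -p pics; python3 - <<'E'
from plant import manip
import cv2,numpy as np
for n in("scene","side"):
    im=manip.capture(n); cv2.imwrite(f"pics/{n}0.png",cv2.resize(im[:,:,::-1],(800,600),interpolation=cv2.INTER_CUBIC)); np.save(f"pics/{n}0.npy",im)
    print(n,manip.calibration(n))
print(manip.calibration("wrist"),manip.grip_point_offset)
print(manip.observe())
E
```

```text
scene {'vfov': 48.949709734945934, 'cx': 258.0848704995865, 'cy': 181.77589096222064, 'world_to_cam': array([[-0.31027635,  0.95042708, -0.02041956,  0.20887916],
       [-0.67874182, -0.20644043,  0.70476371,  0.36340545],
       [ 0.6656111 ,  0.23253112,  0.70914818, -1.59216583],
       [ 0.        ,  0.        ,  0.        ,  1.        ]])}
side {'vfov': 49.24444149923879, 'cx': 261.636168881617, 'cy': 189.98818391813856, 'world_to_cam': array([[-0.97470689, -0.223424  , -0.00531048,  0.57758195],
       [ 0.14644027, -0.65644788,  0.74002124, -0.1395906 ],
       [-0.16882456,  0.72052613,  0.67256254, -1.07329676],
       [ 0.        ,  0.        ,  0.        ,  1.        ]])}
{'vfov': 65.70646984690485, 'cx': 260.88361804216044, 'cy': 194.78016393878013, 'tool_from_camera': array([[-5.81537206e-04,  9.50601812e-01,  3.10412398e-01,
         7.91128061e-02],
       [ 9.99999823e-01,  5.91854660e-04,  6.09479216e-05,
         7.30270274e-04],
       [-1.25781820e-04,  3.10412379e-01, -9.50601988e-01,
        -1.41695691e-01],
       [ 0.00000000e+00,  0.00000000e+00,  0.00000000e+00,
         1.00000000e+00]])} -0.0187
{'clock': 0.1, 'joint_pos': array([-1.52407109e+00,  1.58981950e-01,  1.59812613e+00,  2.54241337e-05,
        1.38620166e+00, -2.10092747e-01]), 'qvel': array([-0.00105296, -0.00097416, -0.00442397,  0.00060236, -0.00078304,
        0.00186665]), 'tau': array([-3.66822860e-04, -3.96991074e+01, -3.32338285e+01, -1.67849016e-04,
        4.16916650e-03, -1.00019832e-05]), 'ee_pos': array([ 0.14601741, -0.55558537,  0.23040772]), 'tcp_rot': array([-3.11403326e+00, -4.02074840e-01, -2.59050829e-04]), 'wrist_force': array([ 0.43902314, -1.28225621, -0.55439229]), 'moment': array([-0.03184397, -0.04312504,  0.03711348]), 'finger_force': 0.0, 'grip_width': 0.08572459291691441}
```

View pics/scene0.png

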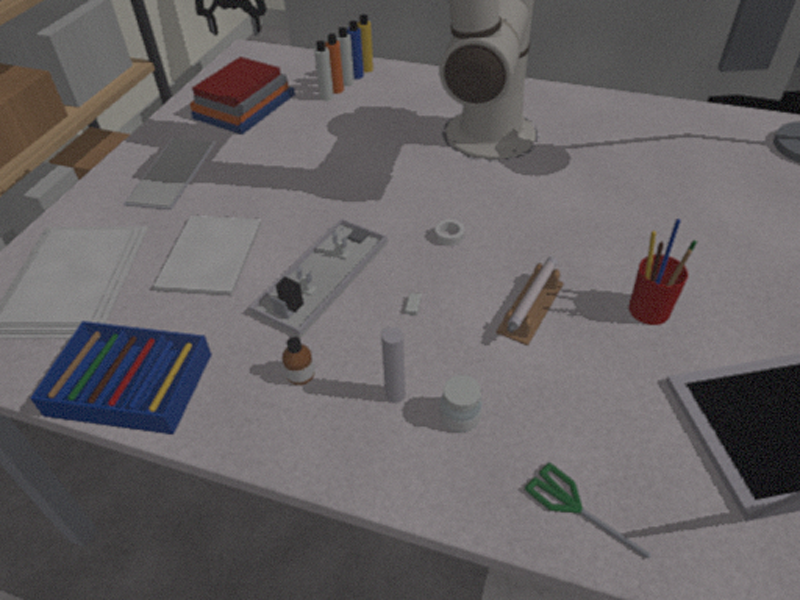

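View pics/side0.png

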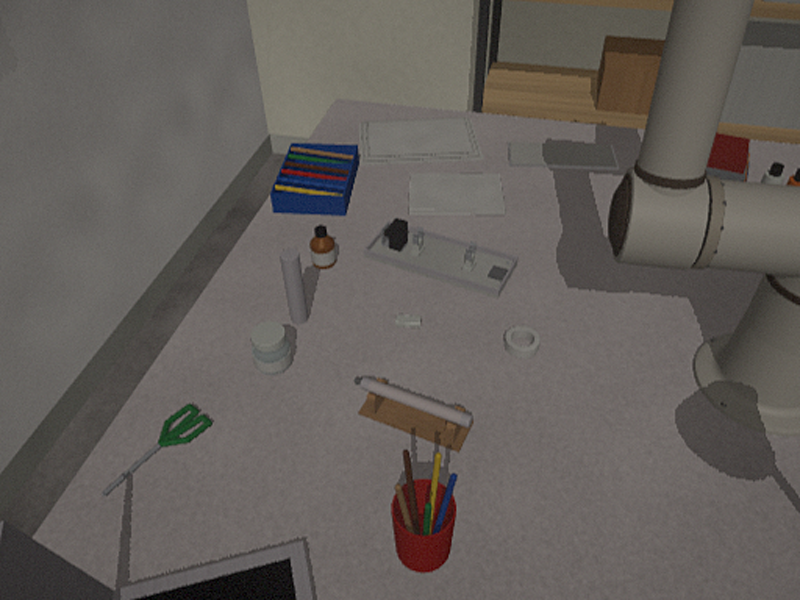

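The scene view has the tube plug at (514,328) and its tail at (550,264), with tray corners near (345,221), (386,238), (299,328) and (250,308). The side view has the plug at (360,381) and the tail at (467,418), with the socket at (397,235). I'll project these to world positions.

```bash
cat > h.py <<'E'
from plant import manip
import numpy as np, cv2
from scipy.spatial.transform import Rotation as R
def ray(name,u,v,pose=None):
    """camera centre and direction in the world; pose=(ee_pos,tcp_rot) for the wrist"""
    c=manip.calibration(name); f=192/np.tan(np.radians(c["vfov"])/2)
    x,y=u-c["cx"],v-c["cy"]
    if name=="wrist":
        r=np.hypot(x,y); t=r/f; d=np.array([np.sin(t)*x/r,-np.sin(t)*y/r,-np.cos(t)])
        T=np.eye(4); T[:3,:3]=R.from_rotvec(pose[1]).as_matrix(); T[:3,3]=pose[0]; T=T@c["tool_from_camera"]
    else:
        d=np.array([x/f,-y/f,-1]); T=np.linalg.inv(c["world_to_cam"])
    return T[:3,3],T[:3,:3]@d
def at_z(name,u,v,z,pose=None):
    o,d=ray(name,u,v,pose); return o+d*(z-o[2])/d[2]
def down(yaw):
    """tool z down, tool x at yaw in the world"""
    c,s=np.cos(yaw),np.sin(yaw)
    return R.from_matrix(np.array([[c,s,0],[s,-c,0],[0,0,-1]])).as_rotvec()
E
python3 - <<'E'
from h import *
k=lambda a:(a+.5)/1.5625-.5
P={"scene":{"plug":(514,328,.042),"tail":(550,264,.042),"rim_nearR":(345,221,.02),"rim_nearL":(386,238,.02),"rim_farL":(299,328,.02),"rim_farR":(250,308,.02),"eraser":(413,303,.012),"tape":(450,232,.022),"ink":(294,345,.085),"brush":(392,332,.15),"jar":(462,385,.07),"cup":(660,268,.1)},
"side":{"plug":(360,381,.042),"tail":(467,416,.042),"socktop":(398,223,.062),"rim_nearR":(516,262,.02),"rim_nearL":(499,293,.02),"rim_farL":(366,253,.02),"rim_farR":(387,222,.02),"eraser":(408,320,.012),"tape":(522,340,.022),"ink":(321,232,.085),"brush":(289,252,.15),"jar":(268,330,.07)}}
for n in P:
    for q,(u,v,z) in P[n].items(): print(n,q,at_z(n,k(u),k(v),z).round(3))
print(R.from_rotvec(manip.observe()["tcp_rot"]).as_matrix().round(2))
E
```

```text
scene plug [0.631 0.181 0.042]
scene tail [0.459 0.213 0.042]
scene rim_nearR [ 0.429 -0.205  0.02 ]
scene rim_nearL [ 0.454 -0.107  0.02 ]
scene rim_farL [ 0.72  -0.174  0.02 ]
scene rim_farR [ 0.703 -0.278  0.02 ]
scene eraser [ 0.599 -0.006  0.012]
scene tape [0.403 0.009 0.022]
scene ink [ 0.804 -0.135  0.085]
scene brush [0.786 0.023 0.15 ]
scene jar [0.79  0.132 0.07 ]
scene cup [0.479 0.394 0.1  ]
side plug [0.631 0.176 0.042]
side tail [0.457 0.206 0.042]
side socktop [ 0.665 -0.219  0.062]
side rim_nearR [ 0.425 -0.2    0.02 ]
side rim_nearL [ 0.446 -0.102  0.02 ]
side rim_farL [ 0.718 -0.163  0.02 ]
side rim_farR [ 0.703 -0.274  0.02 ]
side eraser [ 0.595 -0.004  0.012]
side tape [0.392 0.011 0.022]
side ink [ 0.793 -0.128  0.085]
side brush [0.793 0.019 0.15 ]
side jar [0.8   0.127 0.07 ]
[[ 0.97  0.25 -0.  ]
 [ 0.25 -0.97  0.  ]
 [ 0.   -0.   -1.  ]]
```

```bash
python3 - <<'E'
from h import *
def shot(n,p,yaw):
    manip.movep(p,down(yaw)); manip.pause(.2); s=manip.observe(); im=manip.capture("wrist")
    cv2.imwrite(f"pics/{n}.png",cv2.resize(im[:,:,::-1],(800,600),interpolation=cv2.INTER_CUBIC))
    np.save(f"pics/{n}.npy",np.r_[s["ee_pos"],s["tcp_rot"]]); print(s["clock"],s["ee_pos"],s["wrist_force"])
shot("lamp",[.605,-.195,.23],-.22)
shot("crad",[.58,.19,.23],-.18)
E
```

```text
2.4 [ 0.60475916 -0.19570507  0.23002053] [-0.71833606 -0.2218307  -0.44586044]
4.0833 [0.5803897  0.1889883  0.22995883] [-0.2791485  -0.3921653  -0.71019469]
```

View pics/lamp.png

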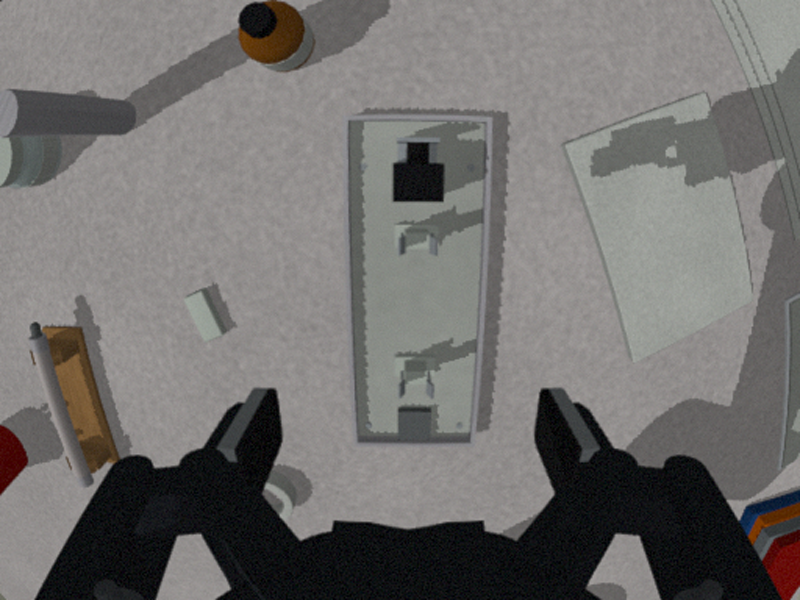

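View pics/crad.png

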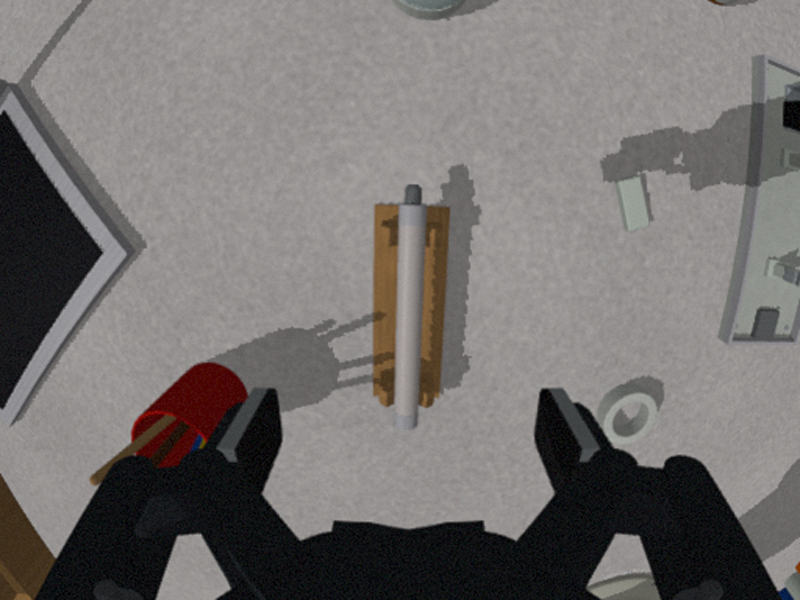

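The wrist view of the lamp has rim corners at (349,118), (492,118), (357,441) and (471,441), with the clips near (417,240) and (416,375). In the cradle view, the shoulder is at (412,206) and the tail at (405,429). I'll crop in on the clips and project the tube.

```bash
python3 - <<'E'
from h import *
im=cv2.imread("pics/lamp.png")[130:420,360:480]
# two halves side by side, x5
a=cv2.resize(im[0:145],None,fx=3.3,fy=3.3,interpolation=cv2.INTER_CUBIC); b=cv2.resize(im[145:290],None,fx=3.3,fy=3.3,interpolation=cv2.INTER_CUBIC)
cv2.imwrite("pics/clips.png",np.clip(1.4*np.hstack([a,b]).astype(float),0,255))
k=lambda a:(a+.5)/1.5625-.5
for n,L in {"lamp":[(349,118,.02),(492,118,.02),(357,441,.02),(471,441,.02)],"crad":[(412.5,206,.042),(405.5,429,.042),(400,206,.042),(426,206,.042),(394,428,.042),(418,428,.042),(375,206,.005),(449,208,.005)]}.items():
    p=np.load(f"pics/{n}.npy"); pose=(p[:3],p[3:])
    X=np.array([at_z("wrist",k(u),k(v),z,pose) for u,v,z in L]); print(n,X.round(4))
    if n=="lamp":
        print("centre",X.mean(0),"size",np.linalg.norm(X[0]-X[1]),np.linalg.norm(X[2]-X[3]),np.linalg.norm(X[0]-X[2]),np.linalg.norm(X[1]-X[3]))
        d=X[:2].mean(0)-X[2:].mean(0); print("yaw",np.arctan2(d[1],d[0]))
    else: d=X[0]-X[1]; print("tube",(X[0]+X[1])/2,np.linalg.norm(d),np.arctan2(d[1],d[0]))
E
```

```text
lamp [[ 0.7221 -0.1781  0.02  ]
 [ 0.6994 -0.2824  0.02  ]
 [ 0.4524 -0.1146  0.02  ]
 [ 0.4291 -0.2163  0.02  ]]
centre [ 0.57573535 -0.19784885  0.02      ] size 0.10664710851638964 0.10435996399877015 0.27710701997121323 0.27825330297649686
yaw -0.23557357691916156
crad [[0.6242 0.1767 0.042 ]
 [0.4448 0.2151 0.042 ]
 [0.6258 0.1854 0.042 ]
 [0.6225 0.1673 0.042 ]
 [0.4475 0.2244 0.042 ]
 [0.4439 0.2046 0.042 ]
 [0.6258 0.2061 0.005 ]
 [0.6138 0.1489 0.005 ]]
tube [0.53450025 0.19592237 0.042     ] 0.1834549005930435 -0.21094085316854097[ WARN:0@0.045] global loadsave.cpp:1063 imwrite_ Unsupported depth image for selected encoder is fallbacked to CV_8U.
```

View pics/clips.png

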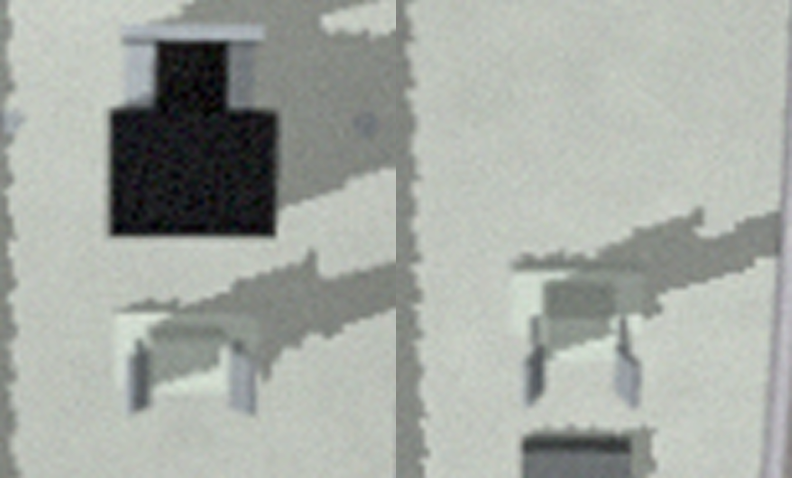

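The crop shows the top edges of the flares. On the far clip the near-edge corners are at (399,255) and (437,255.5), and on the near clip at (399,397) and (433.6,397). The socket's front top edge is at row 201.5, columns 393–444.

```bash
python3 - <<'E'
from h import *
k=lambda a:(a+.5)/1.5625-.5
p=np.load("pics/lamp.npy"); pose=(p[:3],p[3:])
f=lambda u,v,z:at_z("wrist",k(u),k(v),z,pose)
a,b=f(398.8,255,.06),f(437.3,255,.06); c,d=f(399.1,397.1,.06),f(433.6,397.1,.06)
m,n=(a+b)/2,(c+d)/2; D=m-n; yaw=np.arctan2(D[1],D[0]); ex=D/np.linalg.norm(D); seat=(m+n)/2+ex*.006
print(a,b,c,d,"w",np.linalg.norm(a-b),np.linalg.norm(c-d),"len",np.linalg.norm(D),"yaw",yaw,"seat",seat)
s=(f(393,201.5,.062)+f(444,201.5,.062))/2; print("sock",s,np.linalg.norm(f(393,201.5,.062)-f(444,201.5,.062)),(s-seat)@ex,(s-seat)@[-ex[1],ex[0],0])
E
```

```text
[ 0.61905146 -0.19343692  0.06      ] [ 0.61329393 -0.21918438  0.06      ] [ 0.51161436 -0.16871166  0.06      ] [ 0.50573112 -0.19449062  0.06      ] w 0.026383344025680662 0.02644177092729517 len 0.11030321574451153 yaw -0.22593164072114685 seat [ 0.56827023 -0.19529998  0.06      ]
sock [ 0.6522639  -0.21454361  0.062     ] 0.033920307276646654 0.08616988922555678 6.12185356490054e-05
```

```bash
python3 - <<'E'
from h import *
def st(t):
    s=manip.observe(); print(t,round(s["clock"],2),s["ee_pos"].round(4),s["wrist_force"].round(2),s["moment"].round(2),round(s["grip_width"],4),s["finger_force"])
o=down(-.211); p=np.array([.5345,.196,0])
manip.movep(p+[0,0,.10],o); st("above")
manip.line_to(p+[0,0,.0233],v=.08,until_force=10); st("down")
manip.command_gripper(0.0,45); st("grip")
manip.line_to(p+[0,0,.10],v=.1); st("lift")
# to the lamp: tube origin 29 mm short of the seat point
yaw=-.226; ex=np.array([np.cos(yaw),np.sin(yaw),0]); q=np.array([.5683,-.1953,0])-.029*ex
manip.movep(q+[0,0,.12],down(yaw)); st("over")
manip.line_to(q+[0,0,.0633],v=.08); manip.pause(.2); st("hover")
s=manip.observe(); im=manip.capture("wrist"); np.save("pics/hov.npy",np.r_[s["ee_pos"],s["tcp_rot"]])
cv2.imwrite("pics/hov.png",cv2.resize(im[:,:,::-1],(800,600),interpolation=cv2.INTER_CUBIC))
im=manip.capture("side"); cv2.imwrite("pics/hovside.png",cv2.resize(im[110:230,200:360,::-1],(800,600),interpolation=cv2.INTER_CUBIC))
E
```

```text
above 4.74 [0.536  0.196  0.1014] [ 0.76 -0.25  0.18] [ 0.   -0.05  0.  ] 0.0854 0.0
down 5.85 [0.5351 0.1961 0.0239] [ 0.56  0.11 -0.65] [-0.03 -0.04 -0.01] 0.0856 0.0
grip 6.47 [0.5349 0.1967 0.0237] [0.78 4.95 1.69] [ 0.63 -0.05  0.01] 0.0183 44.0212744474411
lift 7.38 [0.5338 0.1958 0.0992] [-0.48  0.28 -1.27] [ 0.02 -0.02  0.  ] 0.0188 44.023107290267944
over 8.82 [ 0.5401 -0.1876  0.1197] [-0.31 -0.28 -0.88] [ 0.01 -0.01  0.03] 0.0183 44.02557849884033
hover 9.88 [ 0.5405 -0.1891  0.064 ] [ 0.17  0.54 -1.  ] [-0.01 -0.   -0.01] 0.0185 44.025261998176575
```

View pics/hov.png

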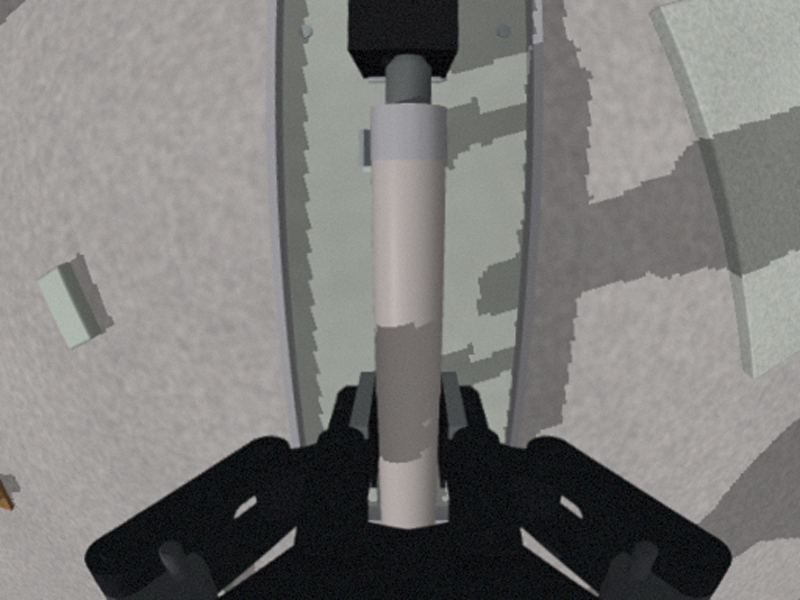

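View pics/hovside.png

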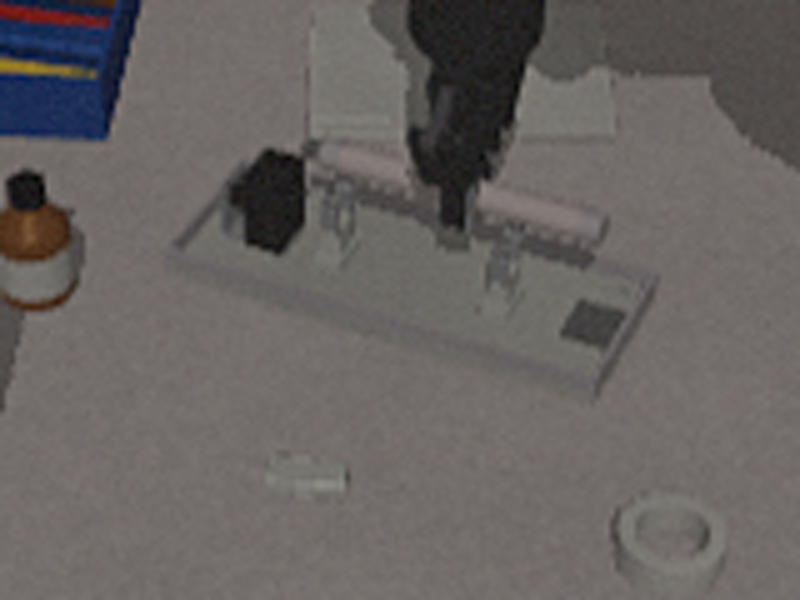

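The hover view shows the tube level over both clips with the plug clear of the socket. However, the far clip and socket (centre column about 403) sit left of the tube (409), while the near clip looks centred. I'll enlarge this to measure it.

```bash
python3 - <<'E'
import cv2,numpy as np
im=cv2.imread("pics/hov.png").astype(float)
f=lambda a:cv2.resize(a,None,fx=3,fy=3,interpolation=cv2.INTER_CUBIC)
a=f(im[20:215,340:472]); b=f(im[430:535,340:472]*1.8)
b=np.vstack([b,np.zeros((a.shape[0]-b.shape[0],b.shape[1],3))])
cv2.imwrite("pics/hovcrop.png",np.clip(np.hstack([a,b])*1.3,0,255).astype(np.uint8))
E
```

```text
(no output)
```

View pics/hovcrop.png

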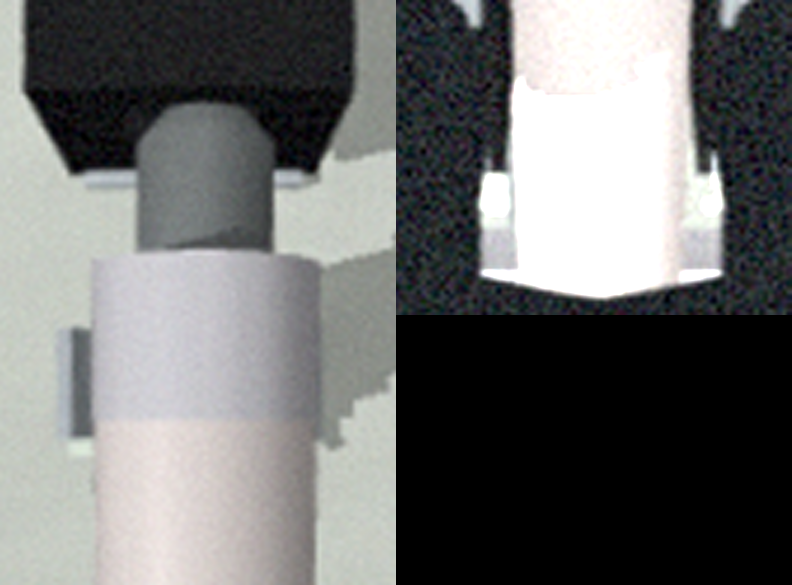

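```bash
python3 - <<'E'
from h import *
k=lambda a:(a+.5)/1.5625-.5
p=np.load("pics/hov.npy"); pose=(p[:3],p[3:]); M=R.from_rotvec(p[3:]).as_matrix()
f=lambda u,v,z:M.T@(at_z("wrist",k(u),k(v),z,pose)-p[:3])*1e3   # tool frame, mm
ax=p[2]+.0187; print("axis z",ax,"yaw",np.arctan2(M[1,0],M[0,0]))
for t,u,v,z in [("shoulderL",370.7,107,ax),("shoulderR",447,107,ax),("plugtipL",386.5,60,ax),("plugtipR",430,60,ax),("glassL",377,400,ax),("glassR",440,400,ax),("tailL",380,522,ax),("tailR",436,522,ax),
 ("sockL",348.3,50.7,.062),("sockR",458,50.7,.062),("flareL far",359,129,.06),("flareL near",359,165.3,.06)]: print(t,f(u,v,z).round(1))
# what the earlier measurement predicts here
for t,w in [("sock",[.65226,-.21454,.062]),("flareL near",[.61905,-.19344,.06]),("nearclip L",[.5116,-.1687,.06]),("nearclip R",[.5057,-.1945,.06])]: print("pred",t,(M.T@(np.array(w)-p[:3])*1e3).round(1))
E
```

```text
axis z 0.08268346495805018 yaw -0.22604630113323207
shoulderL [ 93.2  -8.7 -18.6]
shoulderR [ 93.2  11.1 -18.6]
plugtipL [105.9  -4.6 -18.6]
plugtipR [105.9   6.7 -18.6]
glassL [  8.9  -8.5 -18.7]
glassR [  8.9  10.6 -18.7]
tailL [-43.1  -9.2 -18.8]
tailR [-43.1  11.  -18.7]
sockL [113.8 -17.2   2.1]
sockR [113.6  16.2   2.1]
flareL far [ 88.8 -14.1   4.1]
flareL near [ 77.4 -14.2   4.1]
pred sock [114.6  -0.3   2.1]
pred flareL near [ 77.5 -13.4   4.1]
pred nearclip L [-32.7 -13.4   3.9]
pred nearclip R [-32.7  13.1   3.9]
```

Relative to the tube, in the same view, the lamp lies about 1.7 mm toward tool −y with no yaw error. The plug is about 6.6 mm short of the socket face. I'll shift the tube, then press.

```bash
cat >> h.py <<'E'
yaw=-.226; ex=np.array([np.cos(yaw),np.sin(yaw),0]); ty=np.array([np.sin(yaw),-np.cos(yaw),0])
q=np.array([.5683,-.1953,0])-.029*ex-.00175*ty
def st(t):
    s=manip.observe(); F=s["wrist_force"]; d=s["ee_pos"]-q
    print(t,round(s["clock"],2),"x %.2f y %.2f z %.2f mm"%(d@ex*1e3,d@ty*1e3,s["ee_pos"][2]*1e3),"F",(F@np.c_[ex,ty,[0,0,1]]).round(2),"M",(s["moment"]@np.c_[ex,ty,[0,0,1]]).round(2),round(s["grip_width"],4)); return F@ex
E
python3 - <<'E'
from h import *
manip.line_to(q+[0,0,.045],v=.04); st("start")
for z in (.036,.033,.030,.028,.026):
    r=manip.line_to(q+[0,0,z],v=.015,until_force=22); st((z,r))
    if r: break
E
```

```text
start 10.58 x -0.07 y -0.04 z 44.81 mm F [ 0.21 -0.82 -1.24] M [ 0.03 -0.    0.01] 0.0187
(0.036, False) 11.33 x 0.57 y 0.26 z 37.03 mm F [-3.54 -0.64  6.98] M [-0.   -0.22 -0.02] 0.0185
(0.033, False) 11.68 x 1.20 y 0.34 z 34.34 mm F [-1.13 -0.84  7.42] M [-0.    0.01 -0.02] 0.0182
(0.03, False) 12.03 x 1.69 y 0.34 z 31.32 mm F [ 0.87 -0.9   4.97] M [0.06 0.53 0.03] 0.0186
(0.028, False) 12.32 x 0.18 y 0.09 z 27.83 mm F [ 1.64  0.34 -1.2 ] M [-0.05  0.35  0.  ] 0.0187
(0.026, False) 12.6 x -0.03 y 0.19 z 26.52 mm F [-0.44  0.02  6.51] M [-0.03 -0.15 -0.  ] 0.0191
```

Force fell and then firmed up at z 26.5 mm, so the tube has snapped in. Next I'll unload the downward force slightly and slide.

```bash
python3 - <<'E'
from h import *
Z=np.array([0,0,.0264]); manip.line_to(q+Z,v=.02); st("relax")
for d in (3,5,7,9,11,13,15,16,17):
    r=manip.line_to(q+Z+ex*d*1e-3,v=.015,until_force=14); f=st((d,r))
    if r or f<-14: break
E
```

```text
relax 12.85 x -0.05 y 0.17 z 26.55 mm F [-0.01  0.61  4.44] M [-0.11 -0.11  0.03] 0.0189
(3, True) 13.07 x -0.08 y 0.15 z 26.52 mm F [-0.68  0.23  5.85] M [ 0.04 -0.2  -0.  ] 0.0183
```

```bash
python3 - <<'E'
from h import *
Z=np.array([0,0,.0269]); manip.line_to(q+Z,v=.01); st("relax")
for d in (1,2,3,4):
    r=manip.line_to(q+Z+ex*d*1e-3,v=.006,until_force=20); f=st((d,r))
    if r: break
E
```

```text
relax 13.32 x -0.11 y 0.14 z 26.62 mm F [2.3  2.06 0.1 ] M [-0.27  0.29 -0.03] 0.0185
(1, False) 13.64 x -0.07 y 0.10 z 26.58 mm F [-4.53  3.68  4.24] M [-0.45 -0.63 -0.02] 0.0189
(2, False) 13.96 x 0.24 y 0.11 z 26.54 mm F [-6.87  2.64  6.06] M [-0.48 -1.   -0.02] 0.0186
(3, False) 14.28 x 1.21 y 0.10 z 26.56 mm F [-7.03  3.59  6.28] M [-0.56 -0.99 -0.04] 0.0186
(4, False) 14.59 x 2.22 y 0.07 z 26.56 mm F [-7.8   2.92  6.23] M [-0.49 -1.    0.01] 0.0185
```

Sliding takes about 7.5 N, steady. I'll continue, watching for a rise above that baseline.

```bash
python3 - <<'E'
from h import *
Z=np.array([0,0,.0273]); fs=[]
for d in list(range(6,17,2))+[x/10 for x in range(170,300,7)]:
    r=manip.line_to(q+Z+ex*d*1e-3,v=.008,until_force=12); f=st((d,r)); fs.append(f)
    if r or f<-12 or f<np.median(fs)-4.5: break
E
```

```text
(6, False) 15.0 x 4.67 y 0.06 z 26.62 mm F [-3.04  2.52  2.26] M [-0.57 -0.6  -0.02] 0.0185
(8, False) 15.4 x 6.59 y 0.09 z 26.61 mm F [-4.75  2.99  3.03] M [-0.51 -0.63 -0.04] 0.0186
(10, False) 15.8 x 8.58 y 0.08 z 26.61 mm F [-4.32  3.74  2.42] M [-0.47 -0.6   0.  ] 0.0189
(12, False) 16.2 x 10.58 y 0.09 z 26.62 mm F [-3.94  1.96  2.41] M [-0.53 -0.59 -0.01] 0.0186
(14, False) 16.6 x 12.58 y 0.08 z 26.62 mm F [-4.27  4.21  2.57] M [-0.52 -0.56  0.06] 0.0182
(16, False) 17.0 x 14.60 y 0.13 z 26.64 mm F [-3.46  3.25  2.45] M [-0.5  -0.68  0.02] 0.0183
(17.0, False) 17.27 x 15.52 y 0.11 z 26.62 mm F [-5.13  3.57  2.76] M [-0.47 -0.6   0.04] 0.0185
(17.7, False) 17.52 x 16.10 y 0.08 z 26.61 mm F [-4.66  3.13  3.31] M [-0.48 -0.71 -0.01] 0.0185
(18.4, False) 17.77 x 16.75 y 0.10 z 26.61 mm F [-5.4   3.19  3.4 ] M [-0.5  -0.76  0.03] 0.0184
(19.1, False) 18.02 x 17.44 y 0.11 z 26.64 mm F [-4.29  3.37  3.36] M [-0.48 -0.75 -0.03] 0.0185
(19.8, False) 18.27 x 18.10 y 0.08 z 26.61 mm F [-5.27  3.05  2.95] M [-0.52 -0.84 -0.  ] 0.0186
(20.5, False) 18.52 x 18.75 y 0.10 z 26.63 mm F [-4.98  2.91  3.71] M [-0.44 -0.79 -0.06] 0.0188
(21.2, False) 18.77 x 19.43 y 0.10 z 26.62 mm F [-6.9   4.29  3.58] M [-0.52 -0.85  0.02] 0.0189
(21.9, False) 19.02 x 20.07 y 0.11 z 26.60 mm F [-5.76  2.77  3.75] M [-0.52 -0.8   0.02] 0.0189
(22.6, False) 19.27 x 20.75 y 0.09 z 26.61 mm F [-6.22  3.65  3.84] M [-0.5  -0.89  0.01] 0.0182
(23.3, False) 19.52 x 21.43 y 0.09 z 26.62 mm F [-6.72  3.32  3.19] M [-0.5  -0.94  0.04] 0.0184
(24.0, False) 19.77 x 21.94 y 0.10 z 26.59 mm F [-6.42  3.37  4.24] M [-0.55 -1.    0.03] 0.0185
(24.7, False) 20.02 x 22.20 y 0.09 z 26.56 mm F [-8.26  3.57  6.61] M [-0.49 -1.2  -0.01] 0.0183
(25.4, False) 20.27 x 22.47 y 0.08 z 26.58 mm F [-10.59   3.08   7.05] M [-0.55 -1.47 -0.08] 0.0185
```

Force rises sharply from x = 21.8 mm, which matches the predicted shoulder contact. I'll do one small extra push, then unload and release.

```bash
python3 - <<'E'
from h import *
Z=np.array([0,0,.0273])
manip.line_to(q+Z+ex*.0260,v=.006,until_force=8); st("push")
p=manip.observe()["ee_pos"]
manip.line_to(q+Z+ex*.0236,v=.02); manip.pause(.15); st("unload")
manip.command_gripper(.05); st("open")
manip.command_gripper(.085); st("open2")
p=manip.observe()["ee_pos"]
manip.line_to([p[0],p[1],.10],v=.08,until_force=8); st("up")
p=manip.observe()["ee_pos"]
manip.line_to(q+[0,0,.17]+ex*.055,v=.12); manip.pause(.2)
im=manip.capture("wrist"); cv2.imwrite("pics/fin.png",cv2.resize(im[:,:,::-1],(800,600),interpolation=cv2.INTER_CUBIC)); st("fin")
E
```

```text
push 20.52 x 22.65 y 0.09 z 26.54 mm F [-12.54   4.47   9.25] M [-0.59 -1.75 -0.04] 0.0191
unload 20.94 x 22.39 y 0.09 z 26.69 mm F [-5.29  3.58  2.27] M [-0.57 -0.7  -0.03] 0.0187
open 21.35 x 23.82 y -0.26 z 27.31 mm F [-0.16  0.45  0.79] M [-0.   -0.   -0.02] 0.0501
open2 21.79 x 23.60 y -0.01 z 27.31 mm F [ 0.62 -0.04  0.49] M [-0.    0.05  0.04] 0.0852
up 22.85 x 23.06 y -0.18 z 99.25 mm F [-0.18  0.71  0.57] M [ 0.04  0.04 -0.01] 0.0854
fin 23.89 x 54.40 y -0.14 z 169.14 mm F [-0.43  0.19 -0.34] M [ 0.02  0.02 -0.01] 0.0851
```

View pics/fin.png

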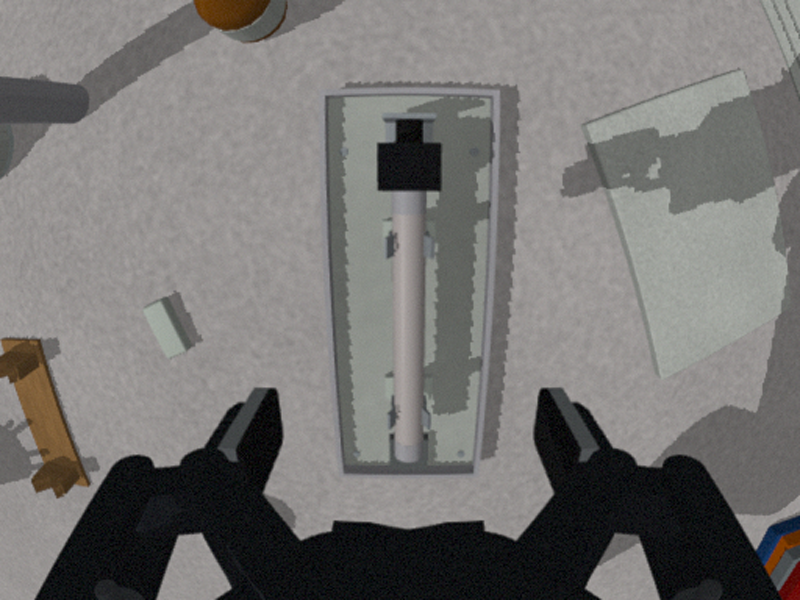

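The tube lies in both clips, and its shoulder meets the socket's front edge at (409,190) with no visible gap. The tail is at (408,461). I'll run a quick numeric check and hand in if it holds.

```bash
python3 - <<'E'
from h import *
k=lambda a:(a+.5)/1.5625-.5
s=manip.observe(); pose=(s["ee_pos"],s["tcp_rot"])
a=at_z("wrist",k(409),k(190),.062,pose); b=at_z("wrist",k(408),k(461),.045,pose); L=(a-b)@ex; print("socket face to tail",L)
if .174<L<.185: manip.sign_off(); print("signed off")
E
```

```text
socket face to tail 0.1865849101677954
```

The face-to-tail reading assumed the tail's visible edge is on the axis. Seen from ahead, it is really the top edge at z = 55 mm. That correction is about −7.7 mm and gives roughly 179 mm, which matches the 180 mm tube, and the force evidence agrees. Handing in.

```bash
python3 -c "
from plant import manip
print(manip.sign_off())"
```

```text
the job is handed in; nothing more can be done
None
```

The tube is seated in both clips with the plug home and its shoulder against the socket, the gripper is clear of everything, and the job was handed in at about 24 s; no verdict came back.

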